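# Reset the mitre fence one stop

## Robot

A 6-joint arm with a two-finger parallel gripper is mounted at the origin on a cart in front of the work surface, level with it; the furniture and walls round the work are solid. World frame = base frame: x ahead of the robot, y to its left, z up, the work surface at z = 0. Lengths are in m, angles in rad, forces in N, time in s.
With the tool pointing down it reaches from about 0.25 to 0.725 m from the base axis. Payload 9.7 kg.
Tool frame: the origin (TCP) lies on the centre line of the jaws, within the pads' length; the fingertips stand 17 mm ahead of it and the grasp point (between the pads) lies 2 mm behind it (robot.nose_length is the distance from the TCP to the fingertips, in m); z points along the fingers, y is the line along which they close (so a half turn about z gives the same grasp; the last joint's range is limited). The gripper opens to 85 mm and grips with 20 to 120 N. Pads are 22 mm wide; open, the fingers measure 114 mm over their backs; the gripper's body (76 mm by 85 mm) begins 54 mm behind the grasp point. The pads swing forward as they close: fully open they stand 13 mm farther back than shut.
Start: joints at [-1.329, 0.087, 0.176, 1.66, 0, 1.571], TCP at [0.132, -0.534, 0.248] pointing down, gripper open.
Joint ranges: [-3.13, 3.13], [-0.85, 1.81], [-1.15, 1.24], [-2.2, 2.28], [-1.44, 1.52], [-3.14, 3.14]. Speed limits (rad/s): [2.22, 2.22, 2.57, 3.14, 3.14, 3.14].

## Interface

Orientations are given as a unit quaternion [x, y, z, w].
In Python, from bench import robot gives the robot as it stands.
- The arm moves only by the tool arm_command, never from a script. Its argument "commands" is one flat list of numbers, 7 for each row, row after row: the shift along the tool's x, y, z in m, then the turn, a rotation vector about the tool's x, y, z in rad, then the opening, from -1 (shut) to 1 (fully open), so that 0 is half open. In form: [tx, ty, tz, rx, ry, rz, grip, tx, ty, tz, rx, ry, rz, grip, ...]. A call has 1 to 20 rows; each row is the pose to reach, as a shift and turn from the pose commanded when the call began, along the tool's axes at that moment; what a row does not reach only later rows make up. A row lasts 1/8 s, in which the tool goes at most 62.5 mm and 10.7 degrees, less where a joint would pass 70% of its speed; a pose out of reach is approached as far as the arm can. A call with a gripper value outside its range is refused whole. The fingers move at their own pace and stop on an object; the grip force is fixed at half the most. Time passes only in rows, so rows that repeat a pose let the fingers close. It gives the time, the measured TCP pose, the force, the opening and the grip force at its end, in the units of the state.
- robot.state(): the state, without advancing time (a new reading comes with each control period).
- robot.get_image(name): name is "scene" or "top" or "wrist"; returns a dict with "frame" (420x560x3 uint8, red, green, blue), "range_z" (420x560 float32, m along the optical axis (not along the pixel's ray), 0 where there is no reading), "fx", "fy", "cx", "cy" (pixels), "origin" and "attitude" of the camera in the world; the wrist camera has in their place "T_tool_cam" (4x4, takes a point from camera to tool coordinates, whose origin is the TCP and whose axes are the flange's). Camera axes: x right, y up, looking along -z (the intrinsics and any distortion apply to the point x, -y, -z); pixel columns grow to the right and rows downward; lengths in m; the calibration is good to about 2 mm. The wrist camera is an equidistant fisheye: a pixel r from the principal point sees the ray r / f radians off the axis. A picture is of the moment at which its call begins: read the wrist's pose just before it.
- robot.close_job(): hands the job in; it is judged then, once.
Trained networks look in a picture, given as the dict that the camera call returned (one of the last four; its "shot" number tells which), for a name from the list of things; names that differ only in an ending like _2 or _b are one class to them, and where a whole thing is asked for, a point or a joint stands for the part that bears it (a point fixed in the world has none). Each returns a list of dicts, best first, with "p" (0 to 1); they miss things now and then, are a little off and sometimes report something else, mostly with a low value. They report only what shows in the picture. A call takes as long as a camera call.
- robot.outline_of(picture, query): "pixels" (420x560 bool, what is visible of it) and "point" ([row, column] in pixels, amid what is visible of it).
- robot.spot_point(picture, query): "point" ([row, column] in pixels: a listed point, or the origin of a listed thing).
The state is a dict: "t": time; "qpos": joint angles; "dq": joint speeds; "tau": joint torques, N m; "tcp_pos": TCP position; "orientation": TCP orientation; "ft_force": force on the tool from outside, world axes, zero at the start; "ft_torque": the same for the moment, N m; "grip_width": finger opening in m; "finger_force": force on a finger pad.
Only numpy, scipy, OpenCV 4.12 (cv2) and the standard library are available. Lean on these libraries where they do the work, as an engineer would, in place of code of your own. Each camera call takes 0.05 s, during which the arm holds its last target. There are 200 camera calls.

## Task

The mitre sled's fence is pinned square, in the middle stop. Hook a fingertip under the pull ring of the spring pin and lift it, swing the fence arm to the neighbouring stop that has the red collar, and let the pin spring fully home in that hole. Go gently: the oily ring slips out of a pinch and must not be gripped hard or forced. Leave the cup, the pen blank and the block offcut alone, and finish with the hand clear.

Things in the scene. Friction and masses are not known exactly. Their poses are not given: they have to be found in the camera images.
- mitre_sled: Mitre sled, screwed to the bench: plywood base 252 x 290 x 18 mm. Origin on the bench below the fence arm's vertical pivot; the arm's free end lies toward the sled's -x (at yaw 0, toward the robot), y across, z up. The base runs from 35 mm beyond the pivot to 217 mm toward -x, 145 mm to either side.
- index_plate: Steel index plate on the sled, a sector of radii 136 to 186 mm about the pivot, top 30 mm above the bench, with five through holes of 10 mm diameter on a 160 mm radius, 15 degrees (42 mm) apart: one along -x and two to either side. Origin and axes as mitre_sled.
- fence_arm (a joint): Swing of the fence arm about the pivot, rad; + is counter-clockwise from above, its free end then moves to the sled's -y. Starts at 0, pinned in the middle hole; holes at -0.524, -0.262, 0, 0.262, 0.524; end stops +-0.58. Unpinned it swings with about 1 N at the pin and stays where left. Arm: 40 mm wide bar, top 44.5 mm high; a fence on it, 20 to 140 mm from the pivot, is 89 mm high.
- plunger (a joint): Lift of the spring index pin (8 mm thick, 160 mm from the pivot), m: 0 = home, 10 mm deep in the plate; above 0.010 its round tip is clear and the arm can swing; 0.022 = top stop. Spring and weight: 8.5 N down at 0, 12 N at the top. Let go, it drops into a hole if within about 4 mm of its centre, else it rides on the plate at 0.010 and snaps in when the arm brings it over a hole.
- pull_ring (a point): Centre of the pin's rigid steel pull ring: upright, 50 mm inside diameter, 6 mm wire, polished and oily (too slippery to pinch); 116 mm above the bench with the pin home. x along the arm toward the pivot: the ring's opening faces along x, so a tilted finger goes through it along x; y across, z up. Under it the pin's eye and housing (27 mm thick at most, up to 90 mm high).
- pin_tip (a point): Lower end of the index pin, on its axis; 20 mm above the bench when home, 10 mm below the index plate's top.
- pivot (a point): On the pivot axis, at the top of the arm, 44.5 mm above the bench.
- red_collar: Red plastic marker collar, 19 mm across, 3 mm high, fixed round one of the two holes next to the middle one. Origin: centre of that hole, at the index plate's top, 30 mm above the bench. This is the stop to go to.
- blue_collar: The same in blue, round the hole on the other side: the wrong stop.
- turned_cup: Small turned wooden cup, 48 mm across, 58 mm high, standing loose by the sled. Origin at the centre of its underside.
- pen_blank: Square wooden pen blank, 19 x 130 x 19 mm, lying loose on the bench along its own y. Origin at the centre of its underside.
- offcut: Short wooden block offcut, 40 x 75 x 25 mm, lying loose by the sled. Origin at the centre of its underside.

How it is judged:
By the outcome, as a careful person would: the job done as asked, in the order asked, and still so for the second after the job is handed in, with the robot touching nothing.
It also fails if it takes over 48 s, if anything falls off the work surface, if the arm or the gripper's body presses on something with over 40 N, if the wrist force passes 120 N, or if a joint passes its speed limit or range.

## Working session

There is one attempt and no reset: what is moved stays moved. The work goes in short steps, Python scripts to look and compute and a tool call to move; the robot and the scene stay as the last step left them, time stands still between calls to the robot, and variables do not carry over. Pictures are saved under pics/ and viewed, at most 10 in all, crops included, and the job is handed in when it is done.

Besides the shell and the picture viewer there is one more tool, called after ">>>" as name(argument=value, ...) on one line, values as JSON. arm_command: Moves the arm, as the interface text tells. Its arguments: {"type":"object","properties":{"commands":{"type":"array"}},"required":["commands"]}

```bash
mkdir -p pics; cat > h.py <<'E'
import numpy as np, cv2
from scipy.spatial.transform import Rotation as R
from bench import robot
def rot(a):
    a=np.array(a); return a if a.shape==(3,3) else R.from_quat(a).as_matrix()
def px2w(im,r,c,z=None):
    d=np.array([(c-im['cx'])/im['fx'],-(r-im['cy'])/im['fy'],-1.0])
    A=rot(im['attitude']); o=np.array(im['origin'])
    if z is None:
        k=im['range_z'][int(round(r)),int(round(c))]; return o+A@(d*k)
    w=A@d; return o+w*(z-o[2])/w[2]
E
python3 - <<'E'
from h import *
ims={}
for n in ('scene','top'):
    im=robot.get_image(n); ims[n]=im
    cv2.imwrite(f'pics/{n}0.png',im['frame'][:,:,::-1])
    print(n,im['fx'],im['cx'],im['origin'],im['attitude'],[k for k in im])
    for q,z in [('pivot',.0445),('pull_ring',.116),('red_collar',.03),('blue_collar',.03),('mitre_sled',0),('turned_cup',0),('pen_blank',0),('offcut',0)]:
        r=robot.spot_point(im,q)
        for a in r[:2]: print(q,a['p'],np.round(a['point']),np.round(px2w(im,*a['point'],z),4))
print(robot.state())
E
```

```text
scene 480.5984026927879 276.4300555677822 [0.082798   0.60252857 0.53334245] [-0.18732245  0.48856191  0.79819373 -0.29850349] ['frame', 'range_z', 'fx', 'fy', 'cx', 'cy', 'origin', 'attitude', 'shot']
pivot 0.62 [210. 211.] [ 0.8175 -0.0099  0.0445]
pull_ring 0.69 [212. 252.] [0.6453 0.0361 0.116 ]
red_collar 0.5 [242. 266.] [ 0.6511 -0.0075  0.03  ]
blue_collar 0.54 [259. 234.] [0.6553 0.0797 0.03  ]
blue_collar 0.23 [274. 331.] [ 4.859e-01 -2.000e-04  3.000e-02]
mitre_sled 0.77 [233. 216.] [ 7.957e-01 -2.000e-04  0.000e+00]
turned_cup 0.93 [290. 153.] [0.7268 0.2172 0.    ]
pen_blank 0.88 [276. 329.] [ 0.5099 -0.0289  0.    ]
offcut 0.81 [232. 324.] [ 0.6141 -0.1579  0.    ]
top 483.64718094254937 284.4224071758056 [ 0.44143656 -0.03326873  1.12844232] [ 0.0654094  -0.06544294 -0.69626102  0.71180013] ['frame', 'range_z', 'fx', 'fy', 'cx', 'cy', 'origin', 'attitude', 'shot']
pivot 0.63 [149. 273.] [ 0.7982 -0.0008  0.0445]
pivot 0.35 [207. 236.] [0.6584 0.0795 0.0445]
pull_ring 0.7 [203. 256.] [0.6525 0.0302 0.116 ]
red_collar 0.55 [183. 183.] [0.7153 0.208  0.03  ]
red_collar 0.3
[... 367 characters left out ...]
 'qpos': array([-1.32900508e+00,  8.68797943e-02,  1.75901014e-01,  1.65978269e+00,
       -4.70835477e-06,  1.57077644e+00]), 'dq': array([ 3.96239505e-04, -2.56650411e-05,  1.51855177e-03, -4.43631048e-04,
        1.73872856e-04, -1.38822780e-03]), 'tau': array([-2.90450931e-03, -5.20099568e+01,  4.64857829e+01,  1.38787727e-03,
       -6.27240092e-05,  1.48608592e-07]), 'tcp_pos': array([ 0.13169266, -0.53400399,  0.2482958 ]), 'orientation': array([ 9.92699821e-01,  1.20611213e-01, -2.35367269e-07,  1.75843922e-05]), 'ft_force': array([-0.32970234, -0.66630177,  0.28598452]), 'ft_torque': array([0.01173203, 0.04809687, 0.03765189]), 'finger_force': 0.0, 'grip_width': 0.08521849394742159}
```

```bash
python3 - <<'E'
import cv2
a=cv2.imread('pics/scene0.png')[150:330,100:400]; b=cv2.imread('pics/top0.png')[120:300,140:380]
cv2.imwrite('pics/v1.png',cv2.resize(a,None,fx=2.66,fy=2.66,interpolation=cv2.INTER_CUBIC))
cv2.imwrite('pics/v2.png',cv2.resize(b,None,fx=3.2,fy=3.2,interpolation=cv2.INTER_CUBIC))
E
```

```text
(no output)
```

View pics/v1.png

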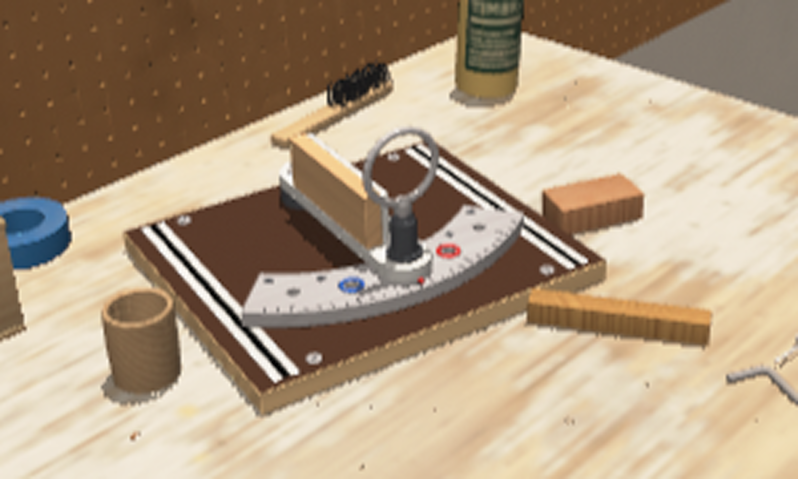

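View pics/v2.png

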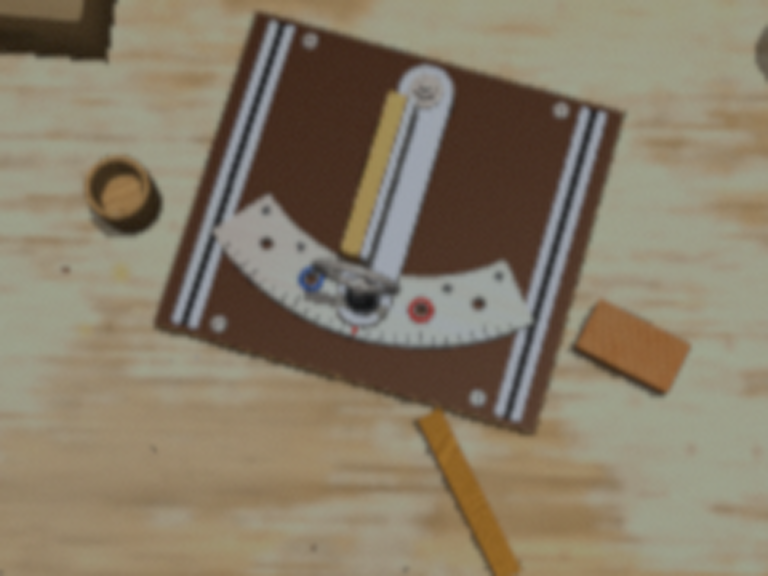

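The red stop is on the robot's right: red collar at top-view pixel (271,217), blue at (237,206). The target is therefore arm angle +0.262. Next I'll refine the ring, pivot and collar positions.

```bash
python3 - <<'E'
from h import *
for n in ('top','scene'):
    im=robot.get_image(n); f=im['frame'].astype(int); H=cv2.cvtColor(im['frame'],cv2.COLOR_RGB2HSV)
    o=robot.outline_of(im,'index_plate'); m=o[0]['pixels']; print(n,'plate',o[0]['p'])
    m=cv2.dilate(m.astype(np.uint8),np.ones((5,5)))>0
    for c,s in (('red',(f[...,0]>f[...,1]+60)&(f[...,0]>f[...,2]+60)),('blue',(f[...,2]>f[...,0]+45)&m)):
        k,l,st,ce=cv2.connectedComponentsWithStats((s&m).astype(np.uint8))
        for i in range(1,k):
            if st[i,4]>8: print(c,st[i,4],ce[i],px2w(im,ce[i][1],ce[i][0],.033).round(4))
    # ring points
    for q in ('pull_ring','plunger'):
        for o in robot.outline_of(im,q)[:2]:
            rc=np.argwhere(o['pixels']); P=np.array([px2w(im,r,c) for r,c in rc if im['range_z'][r,c]>0])
            Q=P[(P[:,2]>.1)&(P[:,2]<.155)]
            if len(Q)<8: print(q,o['p'],len(P));continue
            c=Q[:,:2].mean(0);u,s,v=np.linalg.svd(Q[:,:2]-c)
            print(q,o['p'],len(Q),'mean',Q.mean(0).round(4),'xy line dir',v[0].round(3),s.round(3),'min',Q.min(0).round(3),'max',Q.max(0).round(3))
    o=robot.outline_of(im,'mitre_sled')[0]; 
    if n=='top':
        ys=np.argwhere(o['pixels'])[:,::-1].astype(np.float32); W=np.array([px2w(im,r,c,.018)[:2] for c,r in ys],np.float32)
        print('sled rect',cv2.minAreaRect(W))
E
```

```text
top plate 0.89
red 12 [271.25       217.66666667] [ 0.637 -0.001  0.033]
pull_ring 0.7 76 mean [0.6447 0.0394 0.1348] xy line dir [-0.236 -0.972] [0.148 0.012] min [0.637 0.014 0.1  ] max [0.653 0.067 0.151]
plunger 0.43 93 mean [0.6452 0.0404 0.1346] xy line dir [0.248 0.969] [0.175 0.015] min [0.636 0.012 0.1  ] max [0.653 0.067 0.151]
sled rect ((0.7121128439903259, 0.02267797291278839), (0.28996458649635315, 0.25547653436660767), 74.99662017822266)
scene plate 0.82
red 31 [268.03225806 243.83870968] [ 6.391e-01 -4.000e-04  3.300e-02]
blue 32 [231.78125 256.65625] [0.6602 0.0793 0.033 ]
pull_ring 0.63 83 mean [0.6478 0.053  0.1352] xy line dir [0.248 0.969] [0.115 0.013] min [0.637 0.019 0.1  ] max [0.653 0.068 0.147]
plunger 0.67 141 mean [0.6435 0.0384 0.1273] xy line dir [0.263 0.965] [0.263 0.016] min [0.635 0.011 0.1  ] max [0.654 0.069 0.146]
```

```bash
cat >> h.py <<'E'
PIV=np.array([.7995,-.001]); YAW=-.262
def target(th,s,z,el=np.radians(25)):
    """tool pose: arm angle th, TCP s metres before the ring plane along the tool axis (s<0 past), ring-plane axis height z"""
    a=YAW+th; h=np.array([np.cos(a),np.sin(a),0]); u=np.array([0,0,1.])
    Z=h*np.cos(el)-u*np.sin(el); X=h*np.sin(el)+u*np.cos(el)
    p=np.r_[PIV-.16*h[:2],z]-s*Z
    return p,np.c_[X,np.cross(Z,X),Z]
def rel(*T):
    s=robot.state(); A=rot(s['orientation'])
    for p,M in T:
        print(np.round(A.T@(p-s['tcp_pos']),4), np.round(R.from_matrix(A.T@M).as_rotvec(),4), 'tgt',p.round(3))
E
python3 - <<'E'
from h import *
print(robot.nose_length, robot.get_image('wrist')['T_tool_cam'])
rel(target(0,.12,.20),target(0,.09,.116))
E
```

```text
0.017 [[ 1.84483504e-04  9.46691473e-01  3.22141616e-01  8.28674696e-02]
 [ 9.99999974e-01 -1.30895785e-04 -1.88009161e-04 -7.45071883e-04]
 [-1.35819690e-04  3.22141642e-01 -9.46691473e-01 -1.25018939e-01]
 [ 0.00000000e+00  0.00000000e+00  0.00000000e+00  1.00000000e+00]]
[ 0.5406 -0.4873 -0.0024] [-0.2855  1.1093  0.4481] tgt [0.54  0.069 0.251]
[ 0.5644 -0.4742  0.0942] [-0.2855  1.1093  0.4481] tgt [0.566 0.062 0.154]
```

>>> arm_command(commands=[0.54,-0.487,-0.002,-0.2855,1.1093,0.4481,-1,0.54,-0.487,-0.002,-0.2855,1.1093,0.4481,-1,0.54,-0.487,-0.002,-0.2855,1.1093,0.4481,-1,0.54,-0.487,-0.002,-0.2855,1.1093,0.4481,-1,0.54,-0.487,-0.002,-0.2855,1.1093,0.4481,-1,0.54,-0.487,-0.002,-0.2855,1.1093,0.4481,-1,0.54,-0.487,-0.002,-0.2855,1.1093,0.4481,-1,0.54,-0.487,-0.002,-0.2855,1.1093,0.4481,-1,0.54,-0.487,-0.002,-0.2855,1.1093,0.4481,-1,0.54,-0.487,-0.002,-0.2855,1.1093,0.4481,-1,0.54,-0.487,-0.002,-0.2855,1.1093,0.4481,-1,0.54,-0.487,-0.002,-0.2855,1.1093,0.4481,-1,0.54,-0.487,-0.002,-0.2855,1.1093,0.4481,-1,0.54,-0.487,-0.002,-0.2855,1.1093,0.4481,-1,0.54,-0.487,-0.002,-0.2855,1.1093,0.4481,-1,0.54,-0.487,-0.002,-0.2855,1.1093,0.4481,-1,0.54,-0.487,-0.002,-0.2855,1.1093,0.4481,-1,0.54,-0.487,-0.002,-0.2855,1.1093,0.4481,-1])

```text
t: 3.7
tcp_pos: [0.5752, -0.0409, 0.2493]
orientation: [0.837, -0.047, 0.539, 0.089]
ft_force: [-0.3, 1.0, 0.2]
grip_width: 0.0001
finger_force: 0.0
```

```bash
python3 - <<'E'
from h import *
s=robot.state(); print(s['qpos'],s['grip_width'],s['ft_force'],s['t'])
rel(target(0,.12,.20),target(0,.06,.116))
E
```

```text
[ 0.03717634 -0.84670991 -0.95605915  0.31902647 -0.23439236  3.14056799] 0.0001381802717587751 [-0.25271125  0.95312256  0.15246219] 3.7
[-0.0116 -0.101  -0.0539] [-0.0376 -0.0225  0.1242] tgt [0.54  0.069 0.251]
[-0.0895 -0.107   0.04  ] [-0.0376 -0.0225  0.1242] tgt [0.592 0.055 0.141]
```

```bash
cat >> h.py <<'E'
_t=target
def target(th,s,z,roll=np.pi,el=np.radians(32)):
    p,M=_t(th,s,z,el); return p,M@R.from_rotvec([0,0,roll]).as_matrix()
E
python3 - <<'E'
from h import *
rel(target(0,.09,.15,-np.pi/2))
E
```

```text
[-0.047  -0.1034 -0.0028] [ 0.0884 -0.1346 -1.4414] tgt [0.571 0.06  0.198]
```

>>> arm_command(commands=[-0.02,-0.05,-0.0028,0.02,-0.03,-0.3,-1,-0.047,-0.1034,-0.0028,0.0884,-0.1346,-1.4414,-1,-0.047,-0.1034,-0.0028,0.0884,-0.1346,-1.4414,-1,-0.047,-0.1034,-0.0028,0.0884,-0.1346,-1.4414,-1,-0.047,-0.1034,-0.0028,0.0884,-0.1346,-1.4414,-1,-0.047,-0.1034,-0.0028,0.0884,-0.1346,-1.4414,-1,-0.047,-0.1034,-0.0028,0.0884,-0.1346,-1.4414,-1,-0.047,-0.1034,-0.0028,0.0884,-0.1346,-1.4414,-1,-0.047,-0.1034,-0.0028,0.0884,-0.1346,-1.4414,-1,-0.047,-0.1034,-0.0028,0.0884,-0.1346,-1.4414,-1,-0.047,-0.1034,-0.0028,0.0884,-0.1346,-1.4414,-1])

```text
t: 5.08
tcp_pos: [0.5712, 0.0602, 0.1974]
orientation: [0.694, 0.532, 0.295, 0.384]
ft_force: [-0.6, 0.5, 0.4]
grip_width: 0.0006
finger_force: 0.0
```

```bash
python3 - <<'E'
from h import *
s=robot.state(); print(s['qpos'],s['ft_force'],s['t'])
rel(target(0,.09,.15),target(0,.06,.116))
E
```

```text
[ 0.32622679 -0.66825984 -0.86026171  0.45232886 -0.48956474  1.91221707] [-0.5663677   0.48843729  0.39177921] 5.075
[ 0.      0.0003 -0.0001] [ 1.0000e-04 -4.0000e-04 -1.5724e+00] tgt [0.571 0.06  0.198]
[-0.     -0.0286  0.0479] [ 1.0000e-04 -4.0000e-04 -1.5724e+00] tgt [0.596 0.054 0.148]
```

Model correct; finish the roll and descend to the staging pose.

>>> arm_command(commands=[0,0,0,0,0,-1.571,-1,0,0,0,0,0,-1.571,-1,0,0,0,0,0,-1.571,-1,0,0,0,0,0,-1.571,-1,0,0,0,0,0,-1.571,-1,0,0,0,0,0,-1.571,-1,0,-0.0286,0.048,0,0,-1.571,-1,0,-0.0286,0.048,0,0,-1.571,-1,0,-0.0286,0.048,0,0,-1.571,-1,0,-0.0286,0.048,0,0,-1.571,-1,0,-0.0286,0.048,0,0,-1.571,-1])

```text
t: 6.45
tcp_pos: [0.5959, 0.0538, 0.1481]
orientation: [0.115, 0.867, -0.063, 0.481]
ft_force: [0.7, 0.3, 0.7]
grip_width: -0.0001
finger_force: 0.0
```

```bash
python3 - <<'E'
from h import *
s=robot.state(); print(s['qpos'],s['ft_force'],s['t'])
rel(target(0,.06,.116),target(0,.003,.116))
w=robot.get_image('wrist'); a=robot.get_image('scene')
cv2.imwrite('pics/w1.png',np.hstack([w['frame'][:,:,::-1][60:360,80:480],cv2.resize(a['frame'][:,:,::-1][140:290,150:350],(400,300),interpolation=cv2.INTER_CUBIC)]))
E
```

```text
[ 0.2904388  -0.56384389 -0.90513195  0.29167094 -0.46070764  0.31755174] [0.70670614 0.29197458 0.71031022] 6.45
[ 0.0003 -0.0002  0.0001] [ 0.0005  0.0001 -0.0019] tgt [0.596 0.054 0.148]
[ 0.0003 -0.0002  0.0571] [ 0.0005  0.0001 -0.0019] tgt [0.643 0.041 0.118]
```

View pics/w1.png

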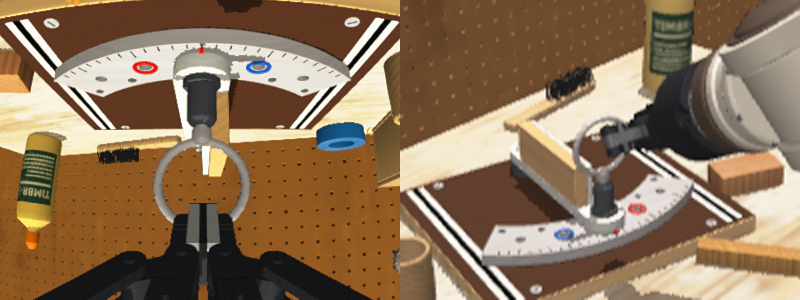

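The wrist view (upside down) shows the ring centred at about column 202 and the closed fingertips at about 203, so they line up. I'll insert now.

>>> arm_command(commands=[0,0,0.015,0,0,0,-1,0,0,0.03,0,0,0,-1,0,0,0.04,0,0,0,-1,0,0,0.05,0,0,0,-1,0,0,0.057,0,0,0,-1,0,0,0.057,0,0,0,-1,0,0,0.057,0,0,0,-1])

```text
t: 7.42
tcp_pos: [0.6426, 0.0413, 0.1178]
orientation: [0.114, 0.867, -0.063, 0.481]
ft_force: [0.2, 0.4, 0.4]
grip_width: -0.0003
finger_force: 0.0
```

```bash
python3 - <<'E'
from h import *
s=robot.state(); print(s['qpos'],s['ft_force'],s['t'])
rel(*[target(0,.003,z) for z in (.13,.142)],target(.262,.003,.142))
w=robot.get_image('wrist'); a=robot.get_image('scene')
cv2.imwrite('pics/w2.png',np.hstack([w['frame'][:,:,::-1][60:360,80:480],cv2.resize(a['frame'][:,:,::-1][165:265,190:323],(400,300),interpolation=cv2.INTER_CUBIC)]))
E
```

```text
[ 0.23222066 -0.39360657 -0.86735152  0.14350678 -0.41353166  0.27788381] [0.16584172 0.38293172 0.35966415] 7.425
[-0.0116 -0.0002 -0.0073] [ 0.0004 -0.0001  0.0002] tgt [0.643 0.041 0.132]
[-0.0218 -0.0002 -0.0136] [ 0.0004 -0.0001  0.0002] tgt [0.643 0.041 0.144]
[-0.0248 -0.0423 -0.009 ] [-2.217e-01 -1.000e-04 -1.386e-01] tgt [ 0.637 -0.001  0.144]
```

View pics/w2.png

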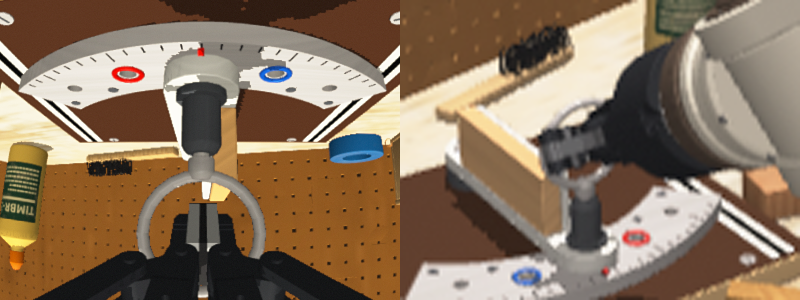

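The fingertips are through the ring with no contact force. Lifting gently.

>>> arm_command(commands=[-0.004,0,-0.0025,0,0,0,-1,-0.007,0,-0.0044,0,0,0,-1,-0.0093,0,-0.0058,0,0,0,-1,-0.011,0,-0.0069,0,0,0,-1,-0.0127,0,-0.0079,0,0,0,-1,-0.0144,0,-0.009,0,0,0,-1,-0.0144,0,-0.009,0,0,0,-1])

```text
t: 8.4
tcp_pos: [0.6416, 0.0412, 0.1325]
orientation: [0.114, 0.868, -0.064, 0.479]
ft_force: [-6.0, 0.5, -8.7]
grip_width: 0.0001
finger_force: 5.4
```

```bash
cat >> h.py <<'E'
def ringtop():
    im=robot.get_image('scene'); q=robot.outline_of(im,'plunger')[0]
    P=np.array([px2w(im,r,c) for r,c in np.argwhere(q['pixels']) if im['range_z'][r,c]>0]); P=P[P[:,2]>.1]
    print('ring n',len(P),'top pct',np.percentile(P[:,2],[90,97,100]).round(4),'mean',P.mean(0).round(4))
E
python3 - <<'E'
from h import *
s=robot.state(); print(s['tcp_pos'],s['ft_force'],s['ft_torque'],s['t'])
ringtop()
E
```

```text
[0.64162772 0.04117869 0.1325413 ] [-6.03009401  0.50438238 -8.65587896] [ 0.69308525  2.74019507 -0.08863444] 8.4
ring n 2 top pct [0.1002 0.1002 0.1003] mean [0.6398 0.0214 0.1002]
```

>>> arm_command(commands=[-0.0017,0,-0.0011,0,0,0,-1,-0.0034,0,-0.0021,0,0,0,-1,-0.0051,0,-0.0032,0,0,0,-1,-0.0068,0,-0.0042,0,0,0,-1,-0.0085,0,-0.0053,0,0,0,-1,-0.0085,0,-0.0053,0,0,0,-1])

```text
t: 9.25
tcp_pos: [0.6416, 0.0412, 0.1426]
orientation: [0.114, 0.868, -0.064, 0.479]
ft_force: [-5.8, 1.2, -9.6]
grip_width: -0.0001
finger_force: 6.0
```

```bash
python3 - <<'E'
from h import *
s=robot.state(); print(s['tcp_pos'],s['ft_force'],s['ft_torque'],s['t'])
w=robot.get_image('wrist'); a=robot.get_image('scene')
cv2.imwrite('pics/w3.png',np.hstack([w['frame'][:,:,::-1][60:360,80:480],cv2.resize(a['frame'][:,:,::-1][165:265,190:323],(400,300),interpolation=cv2.INTER_CUBIC)]))
E
```

```text
[0.64164094 0.04122583 0.14258906] [-5.75646124  1.23138376 -9.64611415] [ 0.71157541  3.00776906 -0.04479457] 9.25
```

View pics/w3.png

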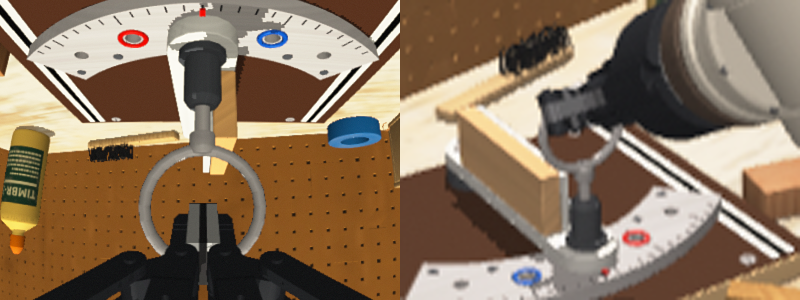

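```bash
cat >> h.py <<'E'
def swing(angs,dz=0):
    s=robot.state(); A=rot(s['orientation']); p=np.array(s['tcp_pos']); c=np.r_[PIV,p[2]]
    for a in angs:
        Q=R.from_rotvec([0,0,a]).as_matrix(); n=c+Q@(p-c)+[0,0,dz]
        print([float(x) for x in np.round(np.r_[A.T@(n-p),R.from_matrix(A.T@Q@A).as_rotvec()],4)]+[-1],end=',')
E
python3 - <<'E'
from h import *
swing([0,.03,.06,.09],.0025)
im=robot.get_image('scene')
for a in robot.spot_point(im,'pull_ring')[:1]:
    d=np.array([(a['point'][1]-im['cx'])/im['fx'],-(a['point'][0]-im['cy'])/im['fy'],-1.]); w=rot(im['attitude'])@d;o=np.array(im['origin'])
    t=((np.array([.645,.0402])-o[:2])@w[:2])/(w[:2]@w[:2]); print(a,o+w*t)
E
```

```text
[-0.0021, -0.0, -0.0013, 0.0, 0.0, 0.0, -1],[-0.0021, -0.0049, -0.0013, -0.0254, -0.0, -0.016, -1],[-0.0023, -0.0098, -0.0011, -0.0508, -0.0001, -0.032, -1],[-0.0024, -0.0147, -0.0008, -0.0762, -0.0001, -0.048, -1],{'point': [207.2, 250.6], 'p': 0.7} [0.64442861 0.0396299  0.12876812]
```

>>> arm_command(commands=[-0.002,0,-0.0012,0,0,0,-1,-0.0038,0,-0.0024,0,0,0,-1,-0.0038,-0.0025,-0.0024,-0.0127,0,-0.008,-1,-0.0039,-0.0049,-0.0024,-0.0254,0,-0.016,-1,-0.004,-0.0074,-0.0023,-0.0381,0,-0.024,-1,-0.004,-0.0098,-0.0022,-0.0508,-0.0001,-0.032,-1,-0.0041,-0.0147,-0.0019,-0.0762,-0.0001,-0.048,-1,-0.0041,-0.0147,-0.0019,-0.0762,-0.0001,-0.048,-1])

```text
t: 10.45
tcp_pos: [0.6384, 0.0264, 0.1471]
orientation: [0.075, 0.872, -0.042, 0.482]
ft_force: [-7.2, 1.1, -10.3]
grip_width: -0.0001
finger_force: 6.5
```

```bash
python3 - <<'E'
from h import *
s=robot.state(); print(s['tcp_pos'],s['ft_force'],s['ft_torque'],s['t'])
p,M=target(.09,.003,s['tcp_pos'][2]-.0016);print('lateral err',M.T@(s['tcp_pos']-p))
swing([.03,.06,.09,.115,.14,.155,.172])
E
```

```text
[0.63838544 0.02642447 0.14712631] [ -7.20419739   1.08868375 -10.27099307] [0.53658505 3.15331202 0.04676103] 10.45
lateral err [ 0.00046128 -0.00055546 -0.00075753]
[-0.0, -0.0049, 0.0001, -0.0254, -0.0, -0.016, -1],[-0.0002, -0.0098, 0.0003, -0.0508, -0.0001, -0.032, -1],[-0.0004, -0.0147, 0.0006, -0.0762, -0.0001, -0.0479, -1],[-0.0006, -0.0187, 0.001, -0.0973, -0.0002, -0.0613, -1],[-0.0009, -0.0228, 0.0014, -0.1185, -0.0002, -0.0746, -1],[-0.0011, -0.0252, 0.0017, -0.1312, -0.0002, -0.0826, -1],[-0.0013, -0.028, 0.0021, -0.1456, -0.0002, -0.0916, -1],
```

The arm swings freely, with about 1 N of lateral force. Continuing to the red stop.

>>> arm_command(commands=[0,-0.0049,0.0001,-0.0254,0,-0.016,-1,-0.0002,-0.0098,0.0003,-0.0508,-0.0001,-0.032,-1,-0.0004,-0.0147,0.0006,-0.0762,-0.0001,-0.0479,-1,-0.0006,-0.0187,0.001,-0.0973,-0.0002,-0.0613,-1,-0.0009,-0.0228,0.0014,-0.1185,-0.0002,-0.0746,-1,-0.0011,-0.0252,0.0017,-0.1312,-0.0002,-0.0826,-1,-0.0013,-0.028,0.0021,-0.1456,-0.0002,-0.0916,-1,-0.0013,-0.028,0.0021,-0.1456,-0.0002,-0.0916,-1])

```text
t: 11.45
tcp_pos: [0.636, -0.0016, 0.1468]
orientation: [0.0, 0.876, -0.001, 0.483]
ft_force: [-7.6, -1.1, -11.2]
grip_width: -0.0
finger_force: 6.8
```

```bash
python3 - <<'E'
from h import *
s=robot.state(); print(s['tcp_pos'],s['ft_force'],s['t'])
rel(target(.262,.003,.116))
w=robot.get_image('wrist'); a=robot.get_image('top'); b=robot.get_image('scene')
for n,a_ in(('top',a),('scene',b)):
    for q in robot.spot_point(a_,'pin_tip')[:1]+robot.spot_point(a_,'pull_ring')[:1]: print(n,q,px2w(a_,*q['point'],.036),px2w(a_,*q['point'],.132))
cv2.imwrite('pics/w4.png',np.hstack([w['frame'][:,:,::-1][60:360,80:480],cv2.resize(b['frame'][:,:,::-1][165:265,190:323],(400,300),interpolation=cv2.INTER_CUBIC)]))
E
```

```text
[ 0.6360266  -0.00159657  0.14684071] [ -7.56286916  -1.12931678 -11.16627848] 11.45
[0.0242 0.0006 0.0164] [-0.0012 -0.0041  0.0006] tgt [ 0.637 -0.001  0.118]
top {'point': [208.0, 235.6], 'p': 0.75} [0.65728729 0.08163552 0.036     ] [0.63831908 0.07153813 0.132     ]
scene {'point': [197.8, 266.1], 'p': 0.7} [ 0.77933691 -0.14857011  0.036     ] [ 0.64488683 -0.00358858  0.132     ]
```

View pics/w4.png

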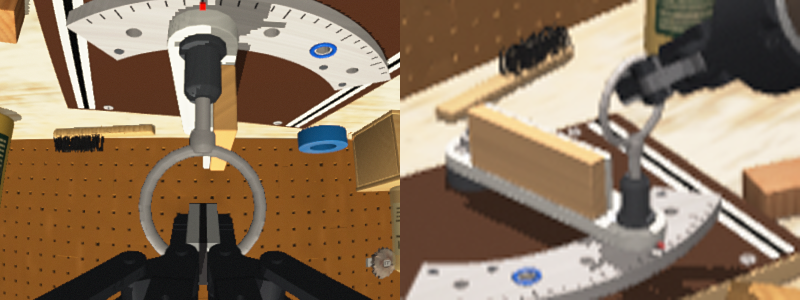

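The red collar is now hidden under the arm and the blue hole is one stop away, as expected. Lowering slowly.

>>> arm_command(commands=[0.003,0,0.0019,0,0,0,-1,0.006,0,0.0037,0,0,0,-1,0.009,0,0.0056,0,0,0,-1,0.012,0,0.0075,0,0,0,-1,0.015,0,0.0094,0,0,0,-1,0.018,0,0.0112,0,0,0,-1,0.021,0,0.0131,0,0,0,-1,0.0225,0,0.014,0,0,0,-1,0.0225,0,0.014,0,0,0,-1])

```text
t: 12.92
tcp_pos: [0.6374, -0.0011, 0.1238]
orientation: [-0.0, 0.874, -0.0, 0.486]
ft_force: [-0.5, 0.9, 0.0]
grip_width: 0.0001
finger_force: 0.0
```

```bash
python3 - <<'E'
from h import *
s=robot.state(); print(s['tcp_pos'],s['ft_force'],s['t'])
rel(target(.262,.003,.116))
w=robot.get_image('wrist'); b=robot.get_image('scene')
a=robot.spot_point(b,'pull_ring'); 
for a in a[:1]: print(a,px2w(b,*a['point'],.116),px2w(b,*a['point'],.126))
cv2.imwrite('pics/w5.png',np.hstack([w['frame'][:,:,::-1][60:360,80:480],cv2.resize(b['frame'][:,:,::-1][165:265,190:323],(400,300),interpolation=cv2.INTER_CUBIC)]))
E
```

```text
[ 0.6374481  -0.00114486  0.12375208] [-0.46570624  0.91007901  0.03766571] 12.925
[0.0055 0.0002 0.0028] [-0.0001  0.0017  0.001 ] tgt [ 0.637 -0.001  0.118]
{'point': [203.7, 265.5], 'p': 0.73} [ 0.65053654 -0.00765115  0.116     ] [0.63693288 0.00696945 0.126     ]
```

View pics/w5.png

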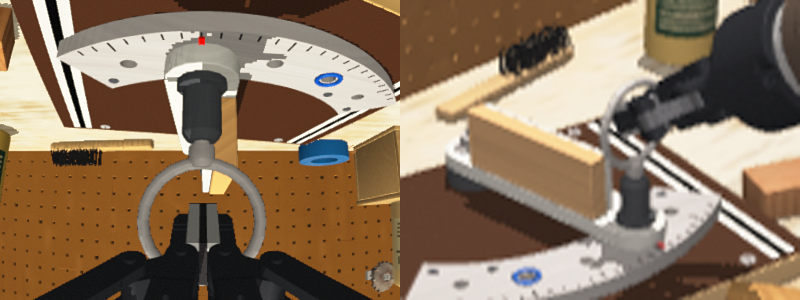

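The pin looks home: the eye sits on the housing just as before the lift. I'll centre the finger and withdraw.

>>> arm_command(commands=[0.003,0,0.0018,0,0,0,-1,0.0055,0,0.0028,0,0,0,-1,0.0055,0,0.0028,0,0,0,-1,0.0055,0,-0.007,0,0,0,-1,0.0055,0,-0.022,0,0,0,-1,0.0055,0,-0.042,0,0,0,-1,0.0055,0,-0.062,0,0,0,-1,0.0055,0,-0.072,0,0,0,-1,0.0055,0,-0.072,0,0,0,-1])

```text
t: 14.2
tcp_pos: [0.573, -0.0012, 0.1574]
orientation: [-0.0, 0.874, -0.0, 0.486]
ft_force: [0.3, 0.3, -0.2]
grip_width: 0.0002
finger_force: 0.0
```

```bash
python3 - <<'E'
from h import *
s=robot.state(); print(s['tcp_pos'],s['ft_force'],s['t'])
ringtop()
b=robot.get_image('scene'); w=robot.get_image('wrist')
for a in robot.spot_point(b,'pull_ring')[:1]: print(a,px2w(b,*a['point'],.116))
for a in robot.spot_point(b,'turned_cup')[:1]+robot.spot_point(b,'pen_blank')[:1]+robot.spot_point(b,'offcut')[:1]: print(px2w(b,*a['point'],0))
cv2.imwrite('pics/w6.png',np.hstack([w['frame'][:,:,::-1][60:360,80:480],cv2.resize(b['frame'][:,:,::-1][165:265,190:323],(400,300),interpolation=cv2.INTER_CUBIC)]))
E
```

```text
[ 0.57297018 -0.00116097  0.1574169 ] [ 0.30334033  0.31394261 -0.16572813] 14.2
ring n 124 top pct [0.145  0.1464 0.147 ] mean [0.6388 0.0029 0.1324]
{'point': [203.0, 267.9], 'p': 0.64} [ 0.64903296 -0.01292223  0.116     ]
[0.7255916  0.20655969 0.        ]
[ 0.514054   -0.04056819  0.        ]
[ 0.61759314 -0.15257159  0.        ]
```

View pics/w6.png

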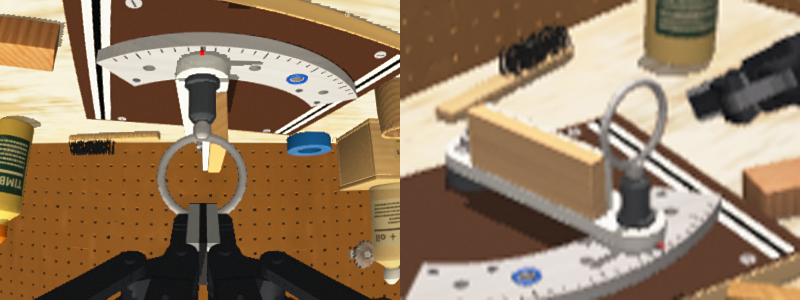

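The ring's top is at 0.147 m, the same as before the lift, so the pin is home. The finger is clear of the ring and the loose items haven't moved. Handing in.

```bash
python3 -c "
from bench import robot
print(robot.close_job())"
```

```text
the job is handed in; nothing more can be done
None
```

The fence arm is pinned at the red-collar stop with the pin fully home, the hand is clear, the cup, pen blank and offcut were left alone, and the job was handed in at about 14.5 s of the 48 s allowed.

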